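Turn the milk pan's handle in, then lean the pastry board on the drying rail

TASK

The milk pan's handle juts off the side of the hob, over the place where the pastry board dries. Swing the handle round and inward until it points straight across the hob, between the saucepan and the skillet and touching neither, keeping the pan flat on its ring; then take the blue board out of its holder and set it down gently on the black mat on the far side of the steel drying rail, leaning back against the rail's bar and centred on it. Leave the other pans, the bowl and the jar where they are.

Things in the scene. Friction and masses are not known exactly. Their poses are not given: they have to be found in the camera images.
- hob: Black glass induction hob with a steel edge, fixed, 540 (its x) x 500 (its y) x 40 mm high; origin under its centre at bench level. The milk pan's ring is on its -y side; its +y axis is the direction straight across the hob in which the handle must finally point.
- ring (a point): Centre of the white circle (136 mm across) on the hob's glass where the milk pan stands, at the height of the glass (40 mm above the bench); the pan's centre belongs over it.
- milkpan: The small steel milk pan (about 0.4 to 0.9 kg), loose: 120 mm outer diameter, 75 mm high, flat-bottomed, wall 3 mm. It turns and slides on the glass with ordinary friction. Origin under the centre of its bottom; its +x axis points along its handle, z up.
- pan_center (a point): The middle of the milk pan: on its axis, 37.5 mm above its bottom. Axes as the pan's: +x along the handle.
- handle_grip (a point): A point to hold on the milk pan's straight, level black handle: 115 mm from the pan's axis, in the middle of the handle's section (18 mm wide, 12 mm high), 62 mm above the pan's bottom. The handle runs from the pan's wall (60 mm from the axis) to 190 mm. Axes as the pan's.
- handle_end (a point): The free end of the milk pan's handle, 190 mm from the pan's axis.
- saucepan: Tall aluminium saucepan on the hob near the robot, bystander, loose: 160 mm diameter, 100 mm high (taller than the milk pan's handle, which cannot pass over it), its handle (150 mm long) pointing away from the milk pan. Origin under its centre, +x along its handle.
- skillet: Low dark skillet on the hob's far side, bystander, loose: 180 mm across its rim, 43 mm high (the milk pan's handle passes above it: underside 56 mm above the glass), wooden handle 170 mm long pointing away. Origin under its centre, +x along its handle.
- rail: Steel drying rail, fixed: a round level bar 12 mm thick and 160 mm long along its y axis, on a 12 mm post at each end. Origin on the bench below the bar's middle; its +x axis points away from the robot, to the side where the board goes.
- rail_mid (a point): The middle of the rail's bar, on the bar's centre line, 120 mm above the bench.
- board: Light blue plastic pastry board, loose, about 0.3 to 0.5 kg: 12 mm thick (its x), 180 mm wide (its y), 180 mm tall (its z). It starts upright in the slot of the holder, bottom edge 8 mm above the bench. Origin at the centre of its bottom edge.
- board_center (a point): Centre of the blue board, 90 mm above its bottom edge; axes as the board's (x through its thickness, y along its width, z towards its top edge).
- holder: Grey plastic holder, fixed: two cheeks 150 mm long along y, rising to 52 mm above the bench, with an open slot of 20 mm between them, slot floor at 8 mm. Origin under its centre. The board is lifted straight up out of it.
- bowl: Steel mixing bowl, bystander, loose, 150 mm across, 65 mm high; origin under its centre.
- jar: Glass jar with a yellow lid, bystander, loose, 76 mm across, 110 mm high; origin under its centre.
- mat: Thin black ribbed drying mat, fixed flat on the bench under the rail and on its far side, 150 (its x) x 200 (its y) x 4 mm thick; origin under its centre, 40 mm beyond the rail along the rail's +x. The board's lower edge must stand on it; the bar's centre line is 116 mm above it.
There are look-alikes about, which are no part of the job. What is meant by the board is not orange, and is the larger of those in its own colour.

How it is judged (in metres and radians):
On the way, in this order (a step that is already met when the one before it is completed fails the run):
1. the milk pan's handle points straight across the hob between the other two pans, the pan on its ring and let go (angle between the x axis of pan_center and the y axis of hob, either way round below 0.3 rad and y of handle_end in the frame of hob above 0 m and horizontal distance between pan_center and ring below 0.025 m and contact force between milkpan and saucepan below 0.1 N and contact force between milkpan and skillet below 0.1 N and angle between pan_center's own z axis and vertical below 0.06 rad and contact force between the fingers and milkpan below 0.1 N), for 0.3 s.
2. the blue board leans against the rail's bar with its lower edge on the mat, let go (angle between board_center's own z axis and vertical between 0.1 and 0.55 rad and contact force between board and rail above 0.05 N and contact force between board and mat above 0.3 N and angle between the y axis of board_center and the y axis of rail, either way round below 0.15 rad and x of board_center in the frame of rail above 0 m and y of board_center in the frame of rail between -0.04 and 0.04 m and linear speed of board below 0.02 m/s and contact force between the fingers and board below 0.1 N), for 0.3 s.
At the end, for the whole second after the job is handed in: Handle within 0.30 rad of the hob's +y; pan flat, within 25 mm of its ring's centre, touching no other pan. Board at rest on mat and rail, on the rail's +x side, 0.10 to 0.55 rad off upright, within 0.15 rad of the bar's line and 40 mm of its middle. All let go (all of step 1 and all of step 2).
It fails at once if the saucepan, skillet, bowl or jar is shoved more than 15 mm (distance of any of saucepan, skillet, bowl, jar from where it was at the start of the episode above 0.015 m).
It fails at once if the milk pan is lifted off the hob or tipped (angle between pan_center's own z axis and vertical above 0.2 rad or height (world z) of pan_center above 0.115 m).
It fails at once if the board is dropped (let go and moving over 0.35 m/s) or slammed on the mat (over 100 N) (contact force between board and mat above 100 N or (contact force between the fingers and board below 0.1 N and linear speed of board above 0.35 m/s)).
It also fails if it takes over 67 s, if anything falls off the work surface, if the arm or the gripper's body presses on something with over 40 N, if the wrist force passes 120 N, or if a joint passes its speed limit or range.

ROBOT

A 7-joint arm with a two-finger parallel gripper is mounted at the origin on the work surface. World frame = base frame: x ahead of the robot, y to its left, z up, the work surface at z = 0. Lengths are in mm, angles in rad, forces in N, time in s.
With the tool pointing down it reaches from about 425 to 975 mm from the base axis. Payload 16.7 kg.
Tool frame: the origin (TCP) lies midway between the tips of the shut fingers; the grasp point (between the pads) lies 19 mm behind it (env.grasp_offset is the distance from the TCP to the grasp point, in mm); x points along the fingers, y is the direction in which the jaws open and shut, and the axes are right-handed (so a half turn about x gives the same grasp; the last joint's range is limited). The gripper opens to 85 mm and grips with 20 to 120 N. Pads are 22 mm wide; open, the fingers measure 114 mm over their backs; the gripper's body (76 mm by 85 mm) begins 54 mm behind the grasp point. The pads swing forward as they close: fully open they stand 13 mm farther back than shut.
Start: joints at [-0.149, 0.426, 0.074, 1.606, -0.034, 1.111, -0.067], TCP at [674.964, -0.019, 231.302] pointing down, gripper open.
Joint ranges: [-2.85, 2.85], [-0.5, 2.14], [-1.23, 1.37], [0.21, 2.46], [-1.02, 4.16], [0.16, 2.05], [-2.73, 2.73]. Speed limits (rad/s): [1.89, 1.89, 2.39, 2.39, 3.01, 3.01, 3.01].

INTERFACE

Orientations are given as a unit quaternion [w, x, y, z].
In Python, from station import status, get_image, get_calibration, order, env gives the robot as it stands. The module is installed in compiled form; this text tells all that it offers.
- The arm moves only by the tool move_arm, never from a script. Its argument "steps" is a list of rows, each a list of 7 numbers: the closure, from 0 (fully open) to 1 (shut), then the shift along the tool's x, y, z in units of 25 mm (1.0 is 25 mm), then the turn, a rotation vector about the tool's x, y, z in units of 8 degrees (1.0 is 8 degrees). A call has 1 to 8 rows; each row is the pose to reach, as a shift and turn from the pose measured when the call began, along the tool's axes at that moment; what a row does not reach only later rows make up. A row lasts 1/8 s, in which the tool goes at most 62.5 mm and 10.7 degrees, less where a joint would pass 70% of its speed; a pose out of reach is approached as far as the arm can. A call with a gripper value outside its range is refused whole. The fingers move at their own pace and stop on an object; "newtons" is the grip in N (left out, the last holds). Time passes only in rows, so rows that repeat a pose let the fingers close. It gives the time, the measured TCP pose, the force and the opening at its end, in the units of the state.
- status.get_obs(): the state, without advancing time (a new reading comes with each control period).
- get_image(name): name is "scene" or "side" or "wrist"; returns the picture (420x560x3 uint8, blue, green, red); there is no depth.
- get_calibration(name): a dict with "mtx" (3x3 intrinsics, pixels), "origin" and "rotation" of the camera in the world; the wrist camera has in their place "hand_eye" (4x4, takes a point from camera to tool coordinates, whose origin is the TCP and whose axes are the tool frame's). Camera axes: x right, y up, looking along -z (the intrinsics and any distortion apply to the point x, -y, -z); pixel columns grow to the right and rows downward; lengths in mm; the calibration is good to about 2 mm. A picture is of the moment at which its call begins: read the wrist's pose just before it. get_calibration takes no time and is no camera call.
- order.sign_off(): hands the job in, once; it reports no verdict.
The state is a dict: "time": time; "joints": joint angles; "qvel": joint speeds; "effort": joint torques, N m; "tcp_pos": TCP position; "ee_rot": TCP orientation; "wrist_force": force on the tool from outside, world axes, zero at the start; "ft_torque": the same for the moment, N m; "grip_width": opening from 0.0 (shut) to 1.0 (fully open).
Only numpy, scipy, OpenCV 4.12 (cv2) and the standard library are available. Lean on these libraries where they do the work, as an engineer would, in place of code of your own. Each camera call takes 0.05 s, during which the arm holds its last target.

## Working session

There is one attempt and no reset: what is moved stays moved. The work goes in short steps, Python scripts to look and compute and a tool call to move; the robot and the scene stay as the last step left them, time stands still between calls to the robot, and variables do not carry over. Pictures are saved under pics/ and viewed, and the job is handed in when it is done.

Besides the shell and the picture viewer there is one more tool, called after "Request:" as name(argument=value, ...) on one line, values as JSON. move_arm: Moves the arm, as the interface text tells. Its arguments: {"type":"object","properties":{"steps":{"type":"array"},"newtons":{"type":"number"}},"required":["steps"]}

```bash
mkdir -p pics; ls
python3 - <<'E'
from station import status,get_image,get_calibration,env
import cv2
print(status.get_obs()); print(env.grasp_offset)
for n in ["scene","side","wrist"]:
    print(n,get_calibration(n))
    cv2.imwrite(f"pics/{n}0.png",get_image(n))
E
```

```text
pics
{'time': 0.0, 'joints': array([-0.1494761 ,  0.42674277,  0.07382636,  1.60662078, -0.03412269,
        1.11081385, -0.06709689]), 'qvel': array([ 0.00100898,  0.00056549,  0.00110826,  0.00018208, -0.00236608,
        0.00069006, -0.0002777 ]), 'effort': array([ 7.16691302e-04, -9.49842310e+01,  3.76242042e+00, -4.63523841e+01,
        1.94300286e-02,  1.01335210e-02,  2.85131875e-06]), 'tcp_pos': array([ 6.74578026e+02, -2.40370245e-02,  2.30596602e+02]), 'ee_rot': array([-0.49967575, -0.49966179, -0.50030372,  0.5003583 ]), 'wrist_force': array([0.25584008, 0.43098361, 0.56309135]), 'ft_torque': array([-0.04411324, -0.01404977,  0.05291956]), 'grip_width': 1.0013010841148846}
18.700000000000003
scene {'mtx': array([[523.83064883,   0.        , 277.38747443],
       [  0.        , 523.83064883, 212.49568425],
       [  0.        ,   0.        ,   1.        ]]), 'origin': array([1204.4924458 , -564.08922123, 1039.35865218]), 'rotation': array([0.84155445, 0.33217198, 0.1534574 , 0.3973647 ])}
side {'mtx': array([[390.48380599,   0.        , 282.60246105],
       [  0.        , 390.48380599, 210.80997343],
       [  0.        ,   0.        ,   1.        ]]), 'origin': array([388.57269667, 606.99008589, 871.04545964]), 'rotation': array([-0.10099753, -0.0290218 ,  0.3272126 ,  0.93908953])}
wrist {'mtx': array([[342.95774864,   0.        , 274.71940371],
       [  0.        , 342.95774864, 208.87710272],
       [  0.        ,   0.        ,   1.        ]]), 'hand_eye': array([[-5.07753018e-04,  2.66028032e-01, -9.63965159e-01,
        -1.43168233e+02],
       [ 9.99999328e-01, -8.69375276e-04, -7.66657242e-04,
         5.16348714e-01],
       [-1.04199979e-03, -9.63964901e-01, -2.66027412e-01,
        -6.68163671e+01],
       [ 0.00000000e+00,  0.00000000e+00,  0.00000000e+00,
         1.00000000e+00]])}
```

View pics/scene0.png

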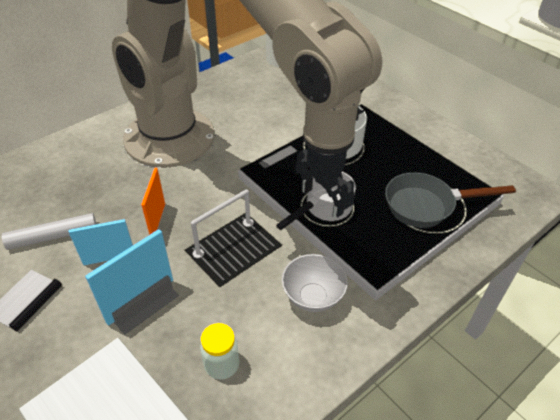

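View pics/side0.png

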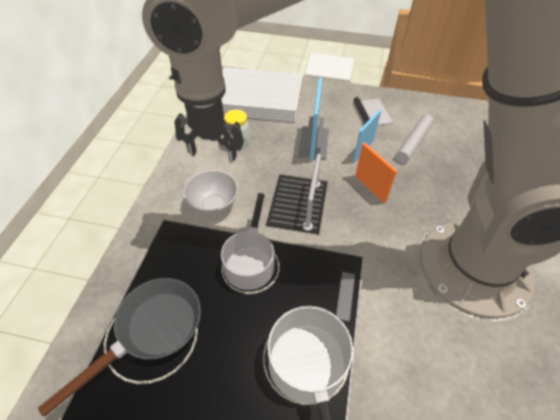

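View pics/wrist0.png

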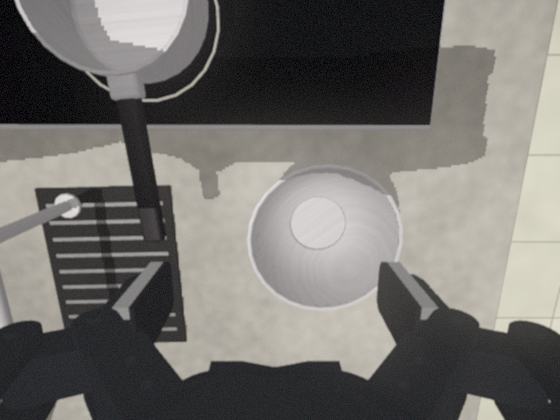

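The large blue board stands in the grey holder at scene (133,277). Look-alikes are a smaller blue board at (103,245) and an orange one at (152,200). The larger blue board is the one meant. I'll confirm it in enlarged crops and start measuring.

```bash
cat > h.py <<'E'
import numpy as np, cv2
from scipy.spatial.transform import Rotation as R
from station import status,get_image,get_calibration,order,env
def q2R(q): return R.from_quat([q[1],q[2],q[3],q[0]]).as_matrix()
def cam(n,obs=None):
    c=get_calibration(n)
    if 'origin' in c: return c['mtx'],q2R(c['rotation']),np.array(c['origin'])
    o=obs or status.get_obs(); T=q2R(o['ee_rot']); H=c['hand_eye']
    return c['mtx'],T@H[:3,:3],T@H[:3,3]+o['tcp_pos']
def pix2z(n,uv,z,obs=None):
    K,Rm,o=cam(n,obs); out=[]
    for u,v in np.atleast_2d(uv):
        d=np.linalg.inv(K)@[u,v,1]; d=Rm@[d[0],-d[1],-d[2]]
        out.append(o+d*(z-o[2])/d[2])
    return np.array(out)
def proj(n,P,obs=None):
    K,Rm,o=cam(n,obs); p=(np.atleast_2d(P)-o)@Rm; p=p*[1,-1,-1]; q=p@K.T
    return q[:,:2]/q[:,2:]
def tri(obsl):
    A=np.zeros((3,3));b=np.zeros(3)
    for n,uv in obsl:
        K,Rm,o=cam(n); d=np.linalg.inv(K)@[uv[0],uv[1],1]; d=Rm@[d[0],-d[1],-d[2]]; d/=np.linalg.norm(d)
        M=np.eye(3)-np.outer(d,d); A+=M; b+=M@o
    x=np.linalg.solve(A,b); return x
def crop(f,x0,y0,x1,y1,s,out):
    im=cv2.imread(f)[y0:y1,x0:x1]; cv2.imwrite(out,cv2.resize(im,None,fx=s,fy=s,interpolation=cv2.INTER_CUBIC))
E
python3 - <<'E'
from h import *
crop('pics/scene0.png',60,140,260,340,3,'pics/c1.png')
crop('pics/side0.png',180,70,440,270,3,'pics/c2.png')
crop('pics/side0.png',60,190,370,420,2.5,'pics/c3.png')
# hob corners rough
print(pix2z('side',[(165,224),(362,257),(123,319)],40).round(0))
print(pix2z('scene',[(241,172),(378,290),(500,200),(358,105)],40).round(0))
E
```

```text
[[809.  73.  40.]
 [293.  62.  40.]
 [798. 338.  40.]]
[[307.  52.  40.]
 [825.  56.  40.]
 [833. 522.  40.]
 [291. 535.  40.]]
```

View pics/c1.png

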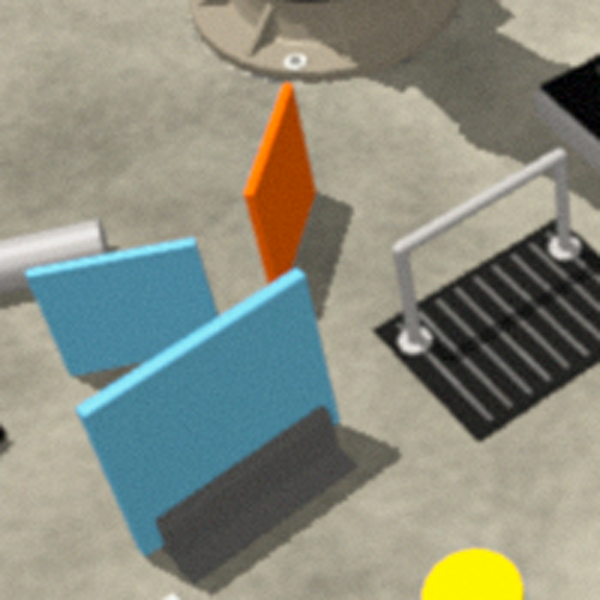

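View pics/c2.png

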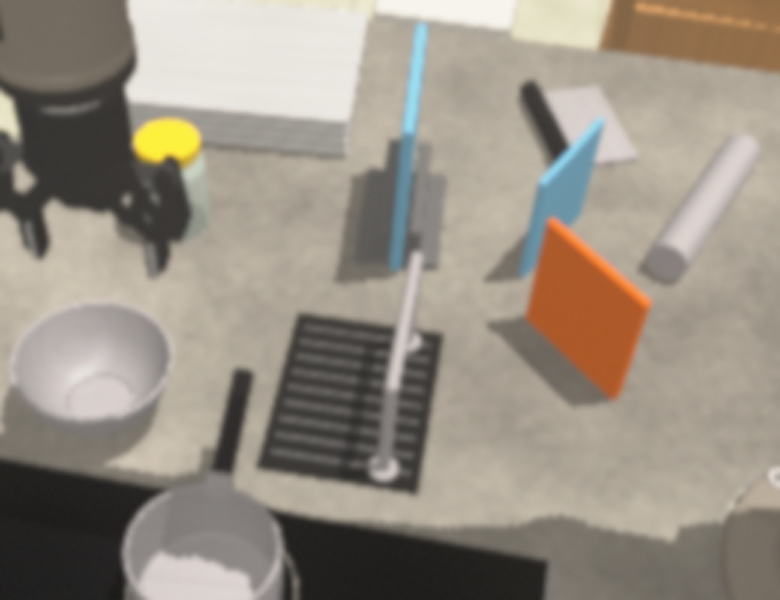

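View pics/c3.png

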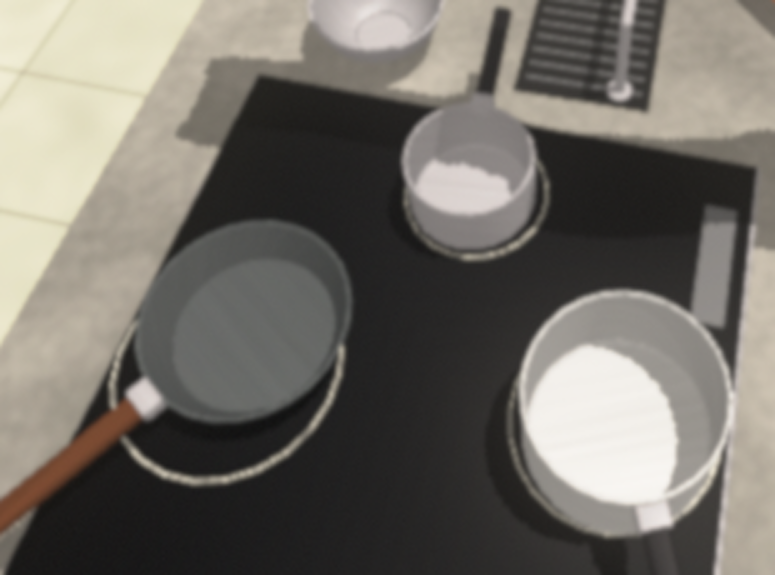

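Run:
```python
from h import *
crop('pics/scene0.png',225,90,515,310,2.7,'pics/c4.png')
print('pan rim side',pix2z('side',[(247.6,252)],115).round(0))
print('tip side',pix2z('side',[(261,195)],108).round(0))
print('tip scene',pix2z('scene',[(281,227)],108).round(0), 'tri',tri([('side',(261,195)),('scene',(281,227))]).round(0))
# board top corners
print('board side top', pix2z('side',[(320.3,79),(315.5,114.5)],188).round(0))
print('board scene top', pix2z('scene',[(160,230.5),(87,276.5)],188).round(0))
print('rail scene', pix2z('scene',[(193.5,223),(247,193)],120).round(0))
print('rail side', pix2z('side',[(318.5,156),(308.5,224)],120).round(0))
print('mat scene', pix2z('scene',[(186,249.5),(220,286)],4).round(0))
print('mat side', pix2z('side',[(280,175),(327,181),(267,226),(318,233)],4).round(0))
print('wrist mat', pix2z('wrist',[(186,341),(172,186),(37,189)],4).round(0))
print('wrist hob corner', pix2z('wrist',[(431,125)],40).round(0))
print('wrist tip', pix2z('wrist',[(155,239)],108).round(0))
```

```text
pan rim side [[558. 154. 115.]]
tip side [[571. -24. 108.]]
tip scene [[582. -31. 108.]] tri [575. -28. 101.]
board side top [[ 488. -449.  188.]
 [ 476. -276.  188.]]
board scene top [[ 478. -285.  188.]
 [ 492. -460.  188.]]
rail scene [[ 450. -189.  120.]
 [ 450.  -32.  120.]]
rail side [[ 448. -186.  120.]
 [ 435.   50.  120.]]
mat scene [[ 418. -206.    4.]
 [ 564. -205.    4.]]
mat side [[ 559. -201.    4.]
 [ 415. -207.    4.]
 [ 553.   -5.    4.]
 [ 412.  -12.    4.]]
wrist mat [[ 564. -207.    4.]
 [ 562.   -9.    4.]
 [ 413.  -13.    4.]]
wrist hob corner [[823.  57.  40.]]
wrist tip [[577. -33. 108.]]
```

View pics/c4.png

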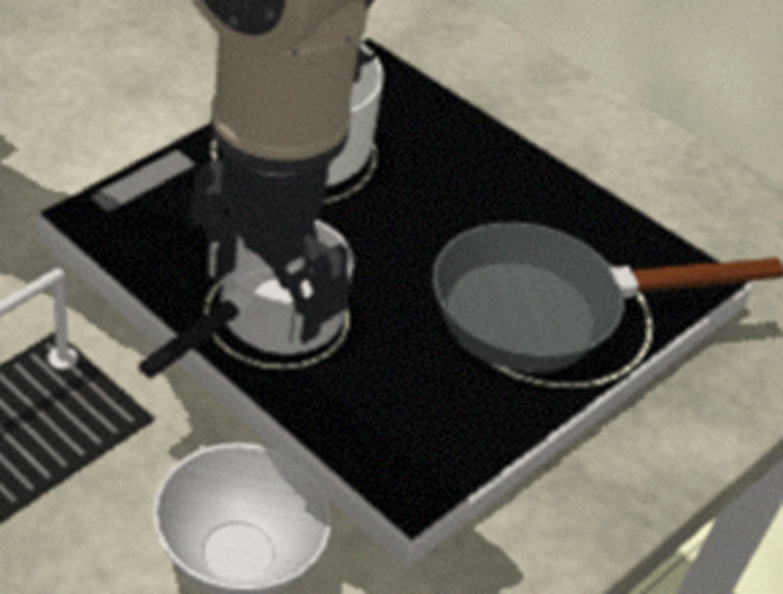

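Run:
```python
from h import *
from scipy.optimize import least_squares
def circ(P,r): return least_squares(lambda c:np.hypot(P[:,0]-c[0],P[:,1]-c[1])-r,[560,150])
a=np.array([(207,300),(222,340),(250,360),(288,367),(320,358),(345,330),(351,312)])/2.7+[225,90]
b=np.array([(404,190),(425,235),(455,255),(480,258),(515,245),(545,205),(548,180)])/2.5+[60,190]
for n,p in(('scene',a),('side',b)):
    s=circ(pix2z(n,p,40),68); print(n,s.x.round(1),s.fun.round(1))
# pan rim top outer side r=60 z=115: 
c=np.array([(402,160),(415,128),(445,108),(480,106),(515,118),(534,145),(534,175)])/2.5+[60,190]
s=circ(pix2z('side',c,115),60); print('rim side',s.x.round(1),s.fun.round(1))
# saucepan rim z=140 r=80
c=np.array([(525,385),(535,345),(570,305),(625,291),(680,303),(720,340),(732,390),(715,450)])/2.5+[60,190]
s=circ(pix2z('side',c,140),80); print('saucepan',s.x.round(1),s.fun.round(1))
c=np.array([(137,330),(160,265),(200,230),(255,220),(305,232),(340,265),(352,310)])/2.5+[60,190]
s=circ(pix2z('side',c,83),90); print('skillet side',s.x.round(1),s.fun.round(1))
c=np.array([(433,270),(450,240),(490,224),(530,225),(575,235),(610,258),(625,290)])/2.7+[225,90]
s=circ(pix2z('scene',c,83),90); print('skillet scene',s.x.round(1),s.fun.round(1))
c=np.array([(249,235),(265,195),(300,173),(330,166),(365,176),(395,205),(401,235),(385,280),(325,308),(270,285)])
s=circ(pix2z('wrist',c,65),75); print('bowl wrist',s.x.round(1),s.fun.round(1))
print('hob',pix2z('scene',np.array([(42,213),(410,548),(748,287),(370,40)])/2.7+[225,90],40).round(0))
print('handle base wrist top',pix2z('wrist',[(128,75),(130,97),(153,238)],108).round(0))
```

```text
scene [558.7 150.6] [ 3.4 -1.4  0.3  1.8  0.2 -1.4  3.3]
side [555.4 149.4] [ 3.4 -2.3  0.8  1.8 -0.2 -0.5  2.5]
rim side [556.7 157.7] [ 0.6  1.3  1.1 -1.6  0.2  0.6  1.7]
saucepan [380.9 342.3] [-2.  -1.9 -1.3 -2.3  0.7  1.7 -2.4 -4.8]
skillet side [710.7 328.6] [-4.   1.4  4.4 -1.5 -3.3 -1.4  2.4]
skillet scene [711.6 331.1] [ 2.   1.8 -0.6 -3.5  1.4  3.4 -0.3]
bowl wrist [723.9 -51.7] [-1.5 -1.  -3.2 -1.5 -2.4 -1.5 -2.7 -2.4 -3.8 -5.1]
hob [[296.  59.  40.]
 [829.  48.  40.]
 [829. 539.  40.]
 [299. 546.  40.]]
handle base wrist top [[569.  94. 108.]
 [568.  79. 108.]
 [575. -32. 108.]]
```

```bash
cat >> h.py <<'E'
def plan(p,Rt,obs=None):
    """p target tcp mm, Rt target rot matrix -> row shift, turn units"""
    o=obs or status.get_obs(); T=q2R(o['ee_rot'])
    s=T.T@(np.array(p)-o['tcp_pos'])/25; w=R.from_matrix(T.T@Rt).as_rotvec(degrees=True)/8
    return np.r_[s,w]
def down(yaw):
    """tool x down, tool y (jaws) at world angle yaw deg"""
    a=np.radians(yaw); x=np.array([0,0,-1.]); y=np.array([np.cos(a),np.sin(a),0]); return np.column_stack([x,y,np.cross(x,y)])
E
python3 - <<'E'
from h import *
o=status.get_obs(); print(q2R(o['ee_rot']).round(3))
for yaw in(5,-175): print(plan([566,37,190],down(yaw)).round(2))
E
```

```text
[[-0.001  1.    -0.   ]
 [-0.    -0.    -1.   ]
 [-1.    -0.001  0.   ]]
[ 1.64 -4.35 -1.48 -0.63  0.    0.01]
[ 1.640e+00 -4.350e+00 -1.480e+00  2.187e+01  1.000e-02 -0.000e+00]
```

Request:
move_arm(steps=[[0,0.4,-1.1,-0.4,-0.2,0,0],[0,0.8,-2.2,-0.8,-0.4,0,0],[0,1.2,-3.3,-1.2,-0.6,0,0],[0,1.64,-4.35,-1.48,-0.63,0,0],[0,1.64,-4.35,-1.48,-0.63,0,0]])

```text
time: 0.78
tcp_pos: [564.1, 37.4, 189.3]
ee_rot: [0.521, 0.477, 0.522, -0.478]
wrist_force: [-0.6, 0.7, -0.1]
grip_width: 1.001
```

Run:
```python
from h import *
o=status.get_obs(); print(o['tcp_pos'],o['joints'].round(2),o['time'],o['wrist_force'].round(1))
cv2.imwrite('pics/w1.png',get_image('wrist'))
cv2.imwrite('pics/s1.png',get_image('scene'))
```

```text
[564.11680853  37.41397717 189.28781538] [-0.2   0.29  0.03  1.9  -0.01  0.95 -0.08] 0.775 [-0.6  0.7 -0.1]
```

View pics/w1.png

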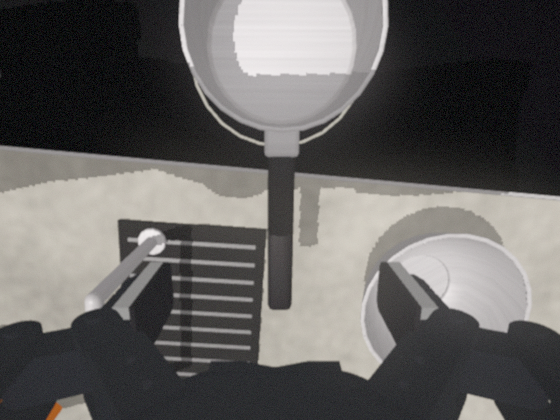

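The view shows the handle lined up with the tool, base at (283,157) and tip at (280,307), with the pan rim above it.

Run:
```python
from h import *
o=status.get_obs()
P=pix2z('wrist',[(283,157),(280,306)],108); print(P.round(1)); d=P[1]-P[0]; a=np.arctan2(d[1],d[0]); print(np.degrees(a))
u=d/np.linalg.norm(d); c=P[1]-190*u; g=P[1]-75*u; print('center',c,'grip',g)
print(proj('wrist',[o['tcp_pos']]))
t=np.array([g[0],g[1],84]); print(plan(t,down(np.degrees(a)+90)).round(2))
```

```text
[[568.8  77.1 108. ]
 [577.1 -32.3 108. ]]
-85.69061110069956
center [562.78074616 157.12272045 108.        ] grip [571.42209131  42.44784459 108.        ]
[[273.35194394 266.71992019]]
[ 4.25  0.22 -0.2   0.09  0.    0.  ]
```

Request:
move_arm(steps=[[0,1.0,0.22,-0.1,0.09,0,0],[0,2.0,0.22,-0.2,0.09,0,0],[0,3.0,0.22,-0.2,0.09,0,0],[0,3.7,0.22,-0.2,0.09,0,0],[0,4.2,0.22,-0.2,0.09,0,0],[0,4.25,0.22,-0.2,0.09,0,0]], newtons=30)

```text
time: 1.62
tcp_pos: [571.3, 42.2, 83.4]
ee_rot: [0.518, 0.48, 0.519, -0.481]
wrist_force: [-0.1, 0.1, 0.1]
grip_width: 1.002
```

Request:
move_arm(steps=[[0.4,0,0,0,0,0,0],[0.6,0,0,0,0,0,0],[0.75,0,0,0,0,0,0],[1,0,0,0,0,0,0],[1,0,0,0,0,0,0],[1,0,0,0,0,0,0]], newtons=30)

```text
time: 2.38
tcp_pos: [571.1, 42.1, 83.6]
ee_rot: [0.518, 0.48, 0.519, -0.481]
wrist_force: [-3.9, -1.7, 5.7]
grip_width: 0.206
```

Run:
```python
from h import *
o=status.get_obs(); print(o['tcp_pos'],o['joints'].round(2),o['time'],o['wrist_force'].round(1),o['grip_width'])
im=[get_image('wrist'),get_image('side')]
cv2.imwrite('pics/m2.png',cv2.resize(np.hstack(im),(800,300)))
```

```text
[571.05047233  42.1238576   83.61548473] [-0.2   0.44  0.02  1.96 -0.01  0.75 -0.1 ] 2.375 [-3.9 -1.7  5.7] 0.20579788600325144
```

View pics/m2.png

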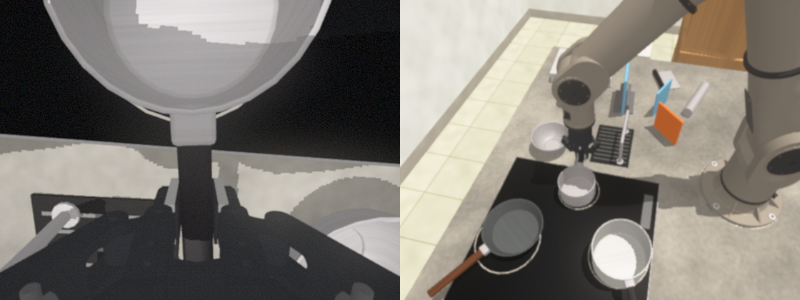

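Run:
```python
from h import *
crop('pics/w1.png',170,0,400,170,3.4,'pics/c5.png')
```

```text
(no output)
```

View pics/c5.png

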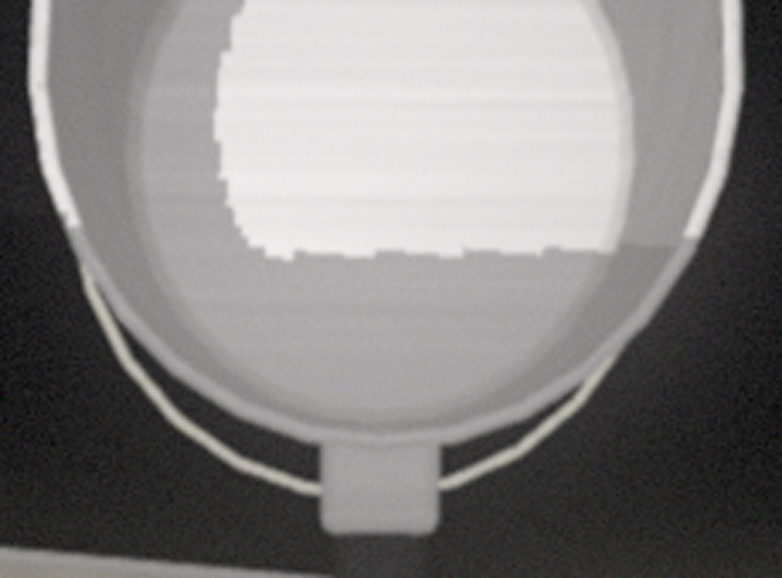

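Run:
```python
from h import *
from scipy.optimize import least_squares
def circ(P,r): return least_squares(lambda c:np.hypot(P[:,0]-c[0],P[:,1]-c[1])-r,[560,150])
o=dict(tcp_pos=np.array([564.117,37.414,189.288]),ee_rot=[.521,.477,.522,-.478])
o['ee_rot']=np.array(o['ee_rot'])/np.linalg.norm(o['ee_rot'])
ring=np.array([(88,275),(125,357),(182,425),(238,465),(318,491),(442,486),(520,453),(580,402),(612,355)])/3.4+[170,0]
rim=np.array([(33,90),(75,230),(110,303),(170,365),(240,410),(320,441),(440,441),(520,415),(580,380),(640,325),(690,250),(725,170),(742,85)])/3.4+[170,0]
s=circ(pix2z('wrist',ring,40,o),68); print(s.x,s.fun.round(1))
s=circ(pix2z('wrist',rim,115,o),60); print(s.x,s.fun.round(1))
```

```text
[557.79366584 146.07551451] [ 0.2  0.  -0.   0.2 -0.4 -0.2  0.3  0.4 -0.2]
[559.38280081 154.37703276] [-0.3 -1.   0.3  0.  -0.1  0.5  0.2 -0.  -0.  -0.1 -0.5 -0.2 -0.2]
```

```bash
cat >> h.py <<'E'
def arc(C0,C1,dtot,n):
    o=status.get_obs(); T=q2R(o['ee_rot']); C0=np.array([*C0,0.]);C1=np.array([*C1,0.])
    for i in range(1,n+1):
        f=i/n; Z=R.from_euler('z',dtot*f,degrees=True).as_matrix()
        t=C0+(C1-C0)*f+Z@(o['tcp_pos']-C0)
        print(plan(t,Z@T,o).round(2).tolist())
E
python3 -c "
from h import *
arc((560,154),(559,151),48,8)"
```

```text
[-0.0, 0.46, -0.02, -0.75, -0.0, 0.0]
[-0.0, 0.92, -0.09, -1.5, -0.0, 0.0]
[-0.0, 1.37, -0.21, -2.25, -0.0, 0.0]
[-0.0, 1.8, -0.37, -3.0, -0.0, 0.0]
[-0.0, 2.2, -0.58, -3.75, -0.01, 0.0]
[-0.0, 2.59, -0.83, -4.5, -0.01, 0.0]
[-0.01, 2.94, -1.12, -5.25, -0.01, 0.0]
[-0.01, 3.26, -1.45, -6.0, -0.01, 0.0]
```

Request:
move_arm(steps=[[1,0,0.46,-0.02,-0.75,0,0],[1,0,0.92,-0.09,-1.5,0,0],[1,0,1.37,-0.21,-2.25,0,0],[1,0,1.8,-0.37,-3.0,0,0],[1,0,2.2,-0.58,-3.75,0,0],[1,0,2.59,-0.83,-4.5,0,0],[1,0,2.94,-1.12,-5.25,0,0],[1,0,3.26,-1.45,-6.0,0,0]])

```text
time: 3.48
tcp_pos: [650.4, 83.0, 83.9]
ee_rot: [0.669, 0.227, 0.67, -0.228]
wrist_force: [-0.4, -6.6, 4.7]
grip_width: 0.206
```

Run:
```python
from h import *
o=status.get_obs(); print(o['tcp_pos'],o['joints'].round(2),o['time'],o['wrist_force'].round(1),o['grip_width'])
print(q2R(o['ee_rot']).round(3))
im=[get_image('scene'),get_image('side')]
cv2.imwrite('pics/m3.png',cv2.resize(np.hstack(im),(800,300)))
arc((559,151),(558,149),44,8)
```

```text
[650.36832225  82.95751349  83.87265124] [-0.1   0.55 -0.17  1.76  0.12  0.84  0.59] 3.475 [-0.4 -6.6  4.7] 0.2059499668378875
[[-0.001  0.609  0.793]
 [-0.002  0.793 -0.609]
 [-1.    -0.002  0.001]]
[-0.0, 0.42, -0.03, -0.69, -0.0, 0.0]
[-0.0, 0.84, -0.1, -1.37, -0.0, 0.0]
[-0.0, 1.25, -0.21, -2.06, -0.0, 0.0]
[-0.0, 1.65, -0.37, -2.75, -0.0, 0.0]
[-0.0, 2.02, -0.56, -3.44, -0.0, 0.0]
[-0.0, 2.38, -0.78, -4.12, -0.0, 0.0]
[-0.0, 2.72, -1.04, -4.81, -0.0, 0.0]
[-0.0, 3.03, -1.34, -5.5, -0.0, 0.0]
```

View pics/m3.png

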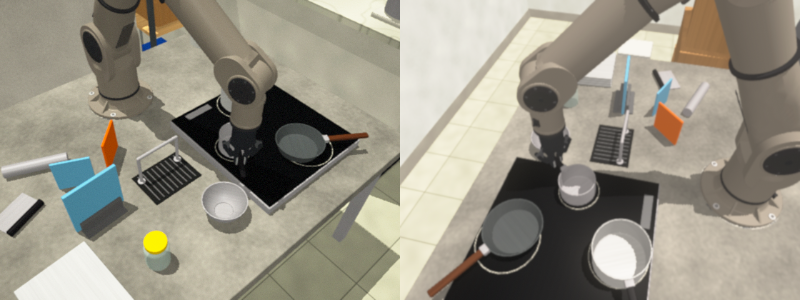

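Request:
move_arm(steps=[[1,0,0.42,-0.03,-0.69,0,0],[1,0,0.84,-0.1,-1.37,0,0],[1,0,1.25,-0.21,-2.06,0,0],[1,0,1.65,-0.37,-2.75,0,0],[1,0,2.02,-0.56,-3.44,0,0],[1,0,2.38,-0.78,-4.12,0,0],[1,0,2.72,-1.04,-4.81,0,0],[1,0,3.03,-1.34,-5.5,0,0]])

```text
time: 4.58
tcp_pos: [670.5, 164.5, 83.9]
ee_rot: [0.706, -0.04, 0.706, 0.04]
wrist_force: [1.4, -2.9, 2.6]
grip_width: 0.204
```

Run:
```python
from h import *
o=status.get_obs(); print(o['tcp_pos'],o['joints'].round(2),o['time'],o['wrist_force'].round(1),o['grip_width'])
print(q2R(o['ee_rot']).round(3))
im=[get_image('scene'),get_image('side'),get_image('wrist')]
cv2.imwrite('pics/m4.png',cv2.resize(np.hstack(im),(800,200)))
arc((558,149),(558,149),44,8)
```

```text
[670.49966371 164.47768538  83.88260014] [-0.08  0.62 -0.36  1.66  0.26  0.91  1.14] 4.575 [ 1.4 -2.9  2.6] 0.20368045041030106
[[ 0.    -0.113  0.994]
 [-0.001  0.994  0.113]
 [-1.    -0.001  0.   ]]
[-0.0, 0.43, -0.03, -0.69, -0.0, -0.0]
[-0.0, 0.86, -0.11, -1.37, -0.0, -0.0]
[-0.0, 1.28, -0.23, -2.06, -0.0, -0.0]
[-0.0, 1.69, -0.38, -2.75, -0.0, -0.0]
[-0.0, 2.08, -0.58, -3.44, -0.0, -0.0]
[-0.0, 2.45, -0.81, -4.12, -0.0, -0.0]
[-0.0, 2.79, -1.07, -4.81, -0.0, -0.0]
[-0.0, 3.11, -1.37, -5.5, -0.0, -0.0]
```

View pics/m4.png

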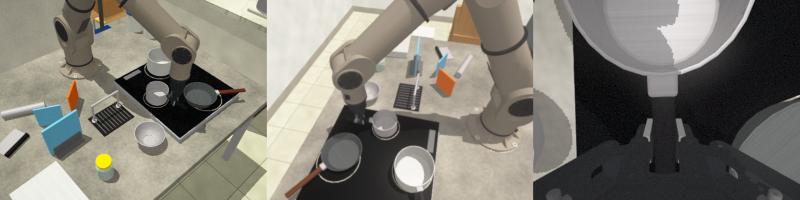

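Request:
move_arm(steps=[[1,0,0.43,-0.03,-0.69,0,0],[1,0,0.86,-0.11,-1.37,0,0],[1,0,1.28,-0.23,-2.06,0,0],[1,0,1.69,-0.38,-2.75,0,0],[1,0,2.08,-0.58,-3.44,0,0],[1,0,2.45,-0.81,-4.12,0,0],[1,0,2.79,-1.07,-4.81,0,0],[1,0,3.11,-1.37,-5.5,0,0]])

```text
time: 5.72
tcp_pos: [627.8, 238.0, 83.9]
ee_rot: [0.64, -0.3, 0.64, 0.3]
wrist_force: [1.8, -1.7, 2.2]
grip_width: 0.207
```

Run:
```python
from h import *
o=status.get_obs(); print(o['tcp_pos'],o['joints'].round(2),o['time'],o['wrist_force'].round(1),o['grip_width'])
print(q2R(o['ee_rot']).round(3))
im=[get_image('scene'),get_image('side')]
cv2.imwrite('pics/m5.png',cv2.resize(np.hstack(im),(800,300)))
arc((558,149),(558,149),37,8)
```

```text
[627.76777571 238.02342295  83.91004497] [-0.07  0.63 -0.55  1.7   0.4   0.92  1.68] 5.725 [ 1.8 -1.7  2.2] 0.206943992568422
[[ 0.    -0.769  0.64 ]
 [-0.     0.64   0.769]
 [-1.    -0.001 -0.   ]]
[0.0, 0.36, -0.03, -0.58, 0.0, -0.0]
[0.0, 0.73, -0.09, -1.16, 0.0, -0.0]
[0.0, 1.08, -0.17, -1.73, 0.0, -0.0]
[0.0, 1.43, -0.29, -2.31, 0.0, -0.0]
[0.0, 1.76, -0.43, -2.89, 0.0, -0.0]
[0.0, 2.09, -0.6, -3.47, 0.0, -0.0]
[0.0, 2.4, -0.79, -4.05, 0.0, -0.0]
[0.0, 2.69, -1.01, -4.62, 0.0, -0.0]
```

View pics/m5.png

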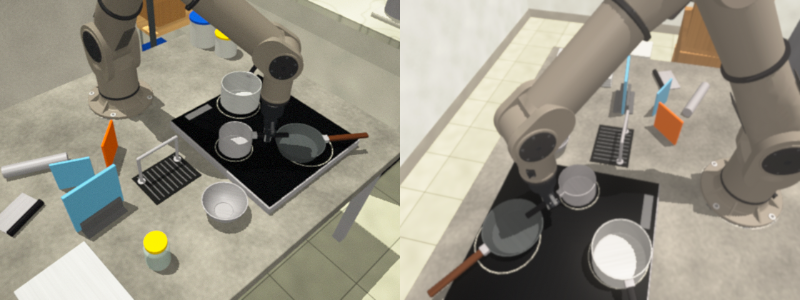

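Request:
move_arm(steps=[[1,0,0.36,-0.03,-0.58,0,0],[1,0,0.73,-0.09,-1.16,0,0],[1,0,1.08,-0.17,-1.73,0,0],[1,0,1.43,-0.29,-2.31,0,0],[1,0,1.76,-0.43,-2.89,0,0],[1,0,2.09,-0.6,-3.47,0,0],[1,0,2.4,-0.79,-4.05,0,0],[1,0,2.69,-1.01,-4.65,0,0]])

```text
time: 6.82
tcp_pos: [559.4, 261.7, 83.9]
ee_rot: [0.512, -0.488, 0.512, 0.488]
wrist_force: [1.2, 0.4, 1.7]
grip_width: 0.207
```

Request:
move_arm(steps=[[1,0,0,0,0,0,0],[1,0,0,0,0,0,0]])

```text
time: 7.08
tcp_pos: [559.7, 261.5, 83.9]
ee_rot: [0.513, -0.487, 0.513, 0.487]
wrist_force: [-0.5, 0.6, 3.2]
grip_width: 0.204
```

Run:
```python
from h import *
o=status.get_obs(); print(o['tcp_pos'],o['joints'].round(2),o['time'],o['wrist_force'].round(1),o['grip_width'])
print(q2R(o['ee_rot']).round(3))
cv2.imwrite('pics/w6.png',get_image('wrist'));cv2.imwrite('pics/s6.png',get_image('scene'))
crop('pics/s6.png',225,90,515,310,2.7,'pics/c6.png')
```

```text
[559.67965896 261.48662344  83.87826071] [-0.01  0.6  -0.72  1.82  0.49  0.91  2.14] 7.075 [-0.5  0.6  3.2] 0.20410192269458527
[[-0.001 -0.999  0.051]
 [-0.     0.051  0.999]
 [-1.     0.001 -0.   ]]
```

View pics/c6.png

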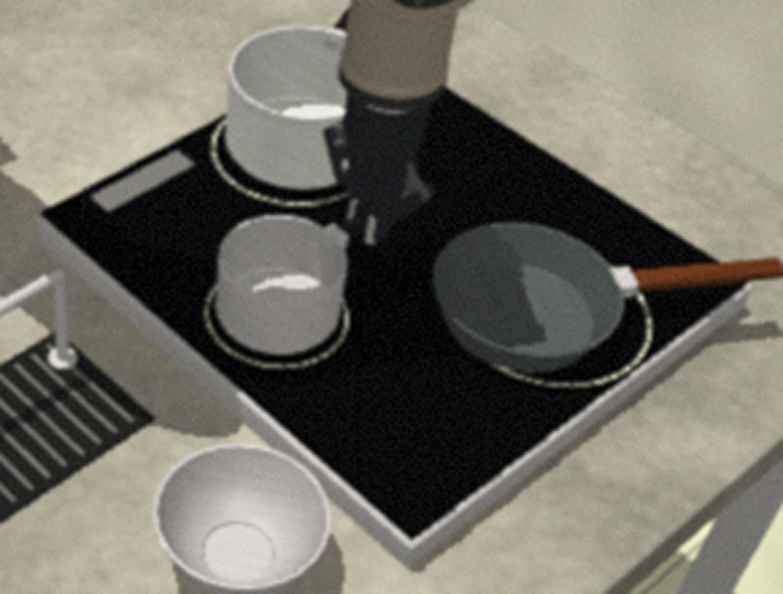

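View pics/w6.png

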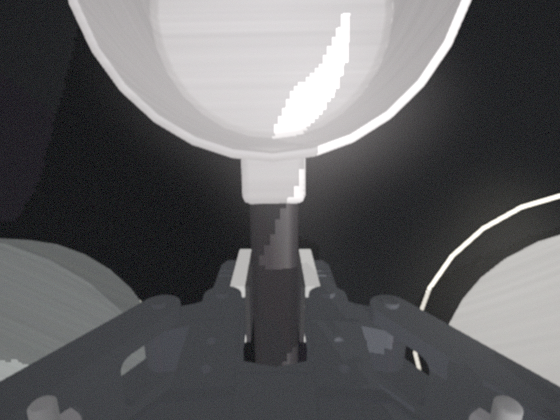

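Run:
```python
from h import *
from scipy.optimize import least_squares
def circ(P,r): return least_squares(lambda c:np.hypot(P[:,0]-c[0],P[:,1]-c[1])-r,[560,150])
crop('pics/s6.png',285,155,370,235,8,'pics/c7.png')
o=status.get_obs()
rim=np.array([(70,5),(100,60),(130,97),(180,132),(235,155),(320,150),(370,125),(415,90),(450,45),(470,0)])
s=circ(pix2z('wrist',rim,115),60);print('rim wrist',s.x,s.fun.round(1))
```

```text
rim wrist [556.22339581 147.23773108] [ 0.2 -0.1  0.1 -0.4  0.6  0.2 -0.7 -0.1  0.4  0.2]
```

View pics/c7.png

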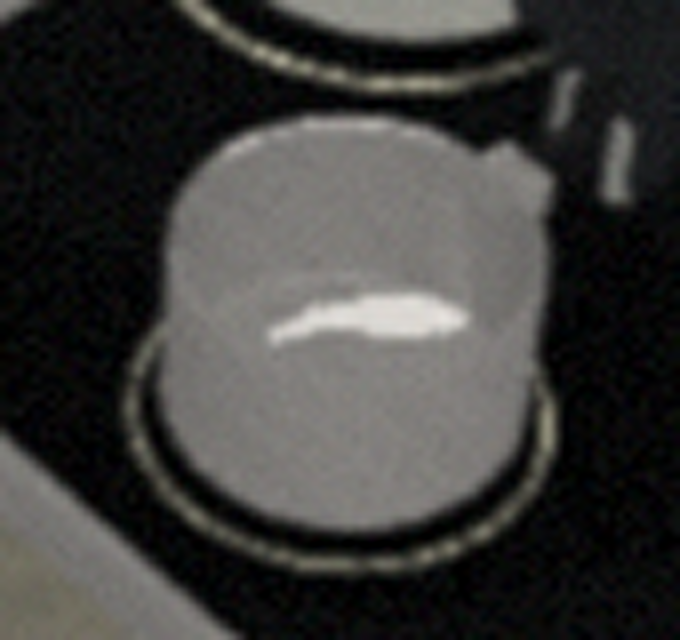

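Pan centre is within about 3 mm of the ring centre and the handle is near 87°. Release and go up.

Request:
move_arm(steps=[[0.6,0,0,0,0,0,0],[0.4,0,0,0,0,0,0],[0.2,0,0,0,0,0,0],[0.1,-0.2,0,0,0,0,0],[0,-1.2,0,0,0,0,0],[0,-2.8,0,0,0,0,0],[0,-4.6,0,0,0,0,0],[0,-6.4,0,0,0,0,0]])

```text
time: 8.18
tcp_pos: [559.5, 261.6, 245.7]
ee_rot: [0.512, -0.487, 0.512, 0.487]
wrist_force: [1.7, 0.9, 0.1]
grip_width: 0.998
```

Run:
```python
from h import *
o=status.get_obs(); print(o['tcp_pos'],o['joints'].round(2),o['time'],o['wrist_force'].round(1),o['grip_width'])
cv2.imwrite('pics/w8.png',get_image('wrist'));cv2.imwrite('pics/s8.png',get_image('side'))
crop('pics/s8.png',60,190,370,420,2.5,'pics/c8.png')
```

```text
[559.50314817 261.57461952 245.67729721] [ 0.07  0.43 -0.81  1.68  0.33  1.17  2.27] 8.175 [1.7 0.9 0.1] 0.998398128399115
```

View pics/w8.png

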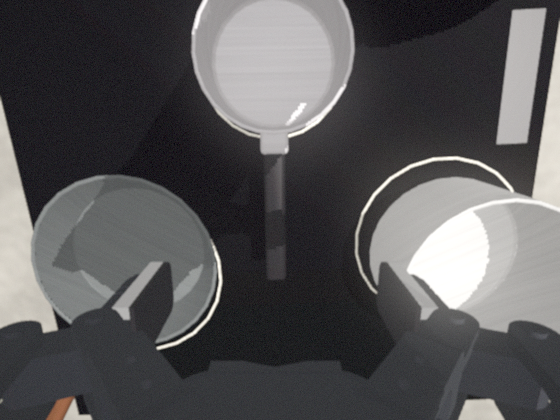

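View pics/c8.png

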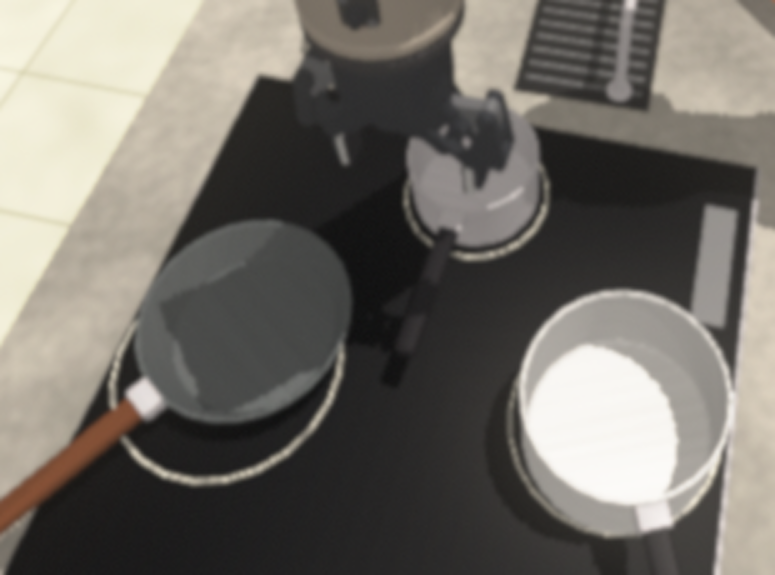

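Run:
```python
from h import *
print('A',plan([620,120,300],down(100)).round(2))
print('jar scene lid', pix2z('scene',[(218,339)],110).round(0),'side',pix2z('side',[(236,118)],110).round(0))
print('small blue tri', [pix2z('scene',[(69,230),(125,221)],z).round(0).tolist() for z in(100,130)], tri([('scene',(69.5,230)),('side',(381,112))]).round(0), tri([('scene',(125,220)),('side',(360,131))]).round(0))
print('orange tri', tri([('scene',(156,168)),('side',(365,144))]).round(0), tri([('scene',(142,204)),('side',(395,170))]).round(0))
```

```text
A [-2.03 -2.65 -5.59  9.64  0.04  0.02]
jar scene lid [[ 731. -318.  110.]] side [[ 720. -306.  110.]]
small blue tri [[[266.0, -421.0, 100.0], [324.0, -305.0, 100.0]], [[296.0, -426.0, 130.0], [352.0, -313.0, 130.0]]] [ 288. -423.  120.] [ 345. -311.  126.]
orange tri [ 323. -190.  195.] [ 238. -233.   55.]
```

Request:
move_arm(steps=[[0,-0.4,-0.3,-0.7,1.2,0,0],[0,-0.8,-0.6,-1.4,2.4,0,0],[0,-1.2,-1.0,-2.1,3.6,0,0],[0,-1.6,-1.3,-2.8,4.8,0,0],[0,-2.0,-1.6,-3.5,6.0,0,0],[0,-2.0,-2.0,-4.2,7.2,0,0],[0,-2.0,-2.3,-4.9,8.4,0,0],[0,-2.0,-2.65,-5.6,9.6,0,0]])

```text
time: 9.28
tcp_pos: [620.1, 119.2, 298.9]
ee_rot: [0.706, -0.061, 0.702, 0.062]
wrist_force: [-0.6, 0.0, -0.0]
grip_width: 0.999
```

Run:
```python
from h import *
o=status.get_obs(); print(o['tcp_pos'],o['joints'].round(2),o['time'],q2R(o['ee_rot']).round(2).tolist())
print('B',plan([620,-100,300],down(22)).round(2))
```

```text
[620.08131353 119.15135443 298.89958404] [ 0.11  0.34 -0.52  1.61  0.18  1.23  1.3 ] 9.275 [[0.01, -0.17, 0.98], [0.0, 0.98, 0.17], [-1.0, 0.0, 0.01]]
B [-0.06 -8.63 -1.53  9.75  0.03 -0.04]
```

Request:
move_arm(steps=[[0,0,-1.1,-0.2,1.2,0,0],[0,0,-2.2,-0.4,2.4,0,0],[0,0,-3.3,-0.6,3.6,0,0],[0,0,-4.4,-0.8,4.8,0,0],[0,0,-5.5,-1.0,6.0,0,0],[0,0,-6.6,-1.2,7.2,0,0],[0,0,-7.7,-1.4,8.4,0,0],[0,0,-8.6,-1.5,9.7,0,0]])

```text
time: 10.28
tcp_pos: [620.3, -100.3, 298.2]
ee_rot: [0.588, 0.397, 0.585, -0.393]
wrist_force: [0.7, 0.1, 0.9]
grip_width: 1.001
```

Run:
```python
from h import *
o=status.get_obs(); print(o['tcp_pos'],o['joints'].round(2),o['time'])
print('C',plan([485,-372,300],down(-5)).round(2))
```

```text
[ 620.2597393  -100.27615297  298.19992635] [ 0.22  0.31 -0.21  1.63  0.06  1.21  0.39] 10.275
C [-0.12 -9.1   8.04  3.38 -0.01 -0.04]
```

Request:
move_arm(steps=[[0,0,-1.1,1.0,0.3,0,0],[0,0,-2.3,2.0,0.6,0,0],[0,0,-3.4,3.0,0.9,0,0],[0,0,-4.6,4.0,1.2,0,0],[0,0,-5.7,5.0,1.5,0,0],[0,0,-6.9,6.0,1.8,0,0],[0,0,-8.0,7.0,2.1,0,0],[0,0,-9.1,8.0,2.2,0,0]])

```text
time: 11.28
tcp_pos: [483.8, -372.0, 296.8]
ee_rot: [0.52, 0.482, 0.518, -0.479]
wrist_force: [0.5, -0.2, 0.6]
grip_width: 0.999
```

Request:
move_arm(steps=[[0,0,0,0,0,0,0]])

```text
time: 11.4
tcp_pos: [481.9, -374.6, 296.4]
ee_rot: [0.519, 0.483, 0.517, -0.48]
wrist_force: [1.0, 0.6, 0.4]
grip_width: 1.0
```

Run:
```python
from h import *
o=status.get_obs(); print(o['tcp_pos'],o['joints'].round(2),o['time'],o['ee_rot'])
cv2.imwrite('pics/w9.png',get_image('wrist'));cv2.imwrite('pics/s9.png',get_image('scene'))
```

```text
[ 481.86052543 -374.63867356  296.4468566 ] [ 0.57  0.27 -0.02  1.68  0.    1.19  0.63] 11.4 [ 0.51851274  0.4829259   0.51711065 -0.48012883]
```

View pics/w9.png

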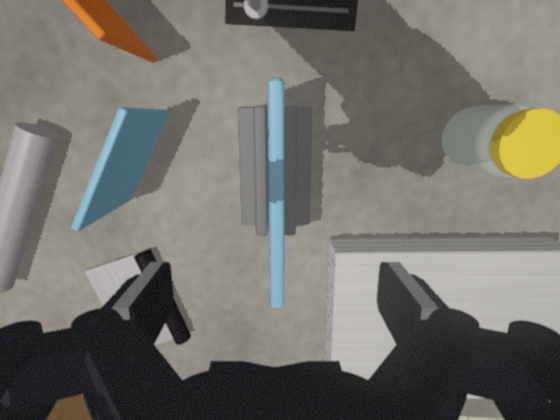

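View pics/s9.png

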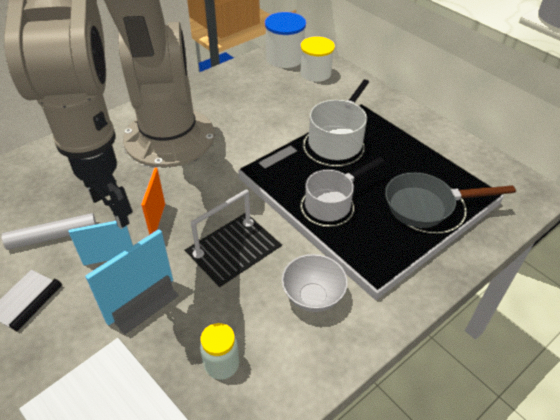

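The wrist view confirms the board: the long blue edge in the grey holder runs from (276,79) to (277,306). The shorter, loose blue one at (120,165) is the look-alike.

Run:
```python
from h import *
P=pix2z('wrist',[(276,79),(277,306)],188); print(P.round(1)); d=P[0]-P[1]; a=np.degrees(np.arctan2(d[1],d[0])); print(np.linalg.norm(d),a)
m=P.mean(0)
# rail in this pic foot
t=[m[0],m[1],188-20-19]; print(m,plan(t,down(a-90)).round(2))
print('mat', pix2z('wrist',[(227,22),(355,31)],4).round(1), 'foot',pix2z('wrist',[(256,10)],6).round(1))
```

```text
[[ 478.7 -281.5  188. ]
 [ 493.4 -456.8  188. ]]
175.94897715546688 94.77811716925271
[ 486.07749756 -369.13270495  188.        ] [ 5.9   0.07 -0.09 -0.05 -0.02 -0.04]
mat [[ 418.2 -207.1    4. ]
 [ 565.9 -204.8    4. ]] foot [[ 450.7 -192.7    6. ]]
```

Request:
move_arm(steps=[[0,1.3,0.07,-0.09,-0.05,0,0],[0,2.6,0.07,-0.09,-0.05,0,0],[0,3.9,0.07,-0.09,-0.05,0,0],[0,5.0,0.07,-0.09,-0.05,0,0],[0,5.8,0.07,-0.09,-0.05,0,0],[0,5.9,0.07,-0.09,-0.05,0,0]], newtons=40)

```text
time: 12.25
tcp_pos: [486.0, -367.5, 147.7]
ee_rot: [0.521, 0.48, 0.521, -0.476]
wrist_force: [-0.3, 1.0, 0.9]
grip_width: 1.0
```

Run:
```python
from h import *
o=status.get_obs(); print(o['tcp_pos'],o['joints'].round(2),o['time'],o['wrist_force'])
print(plan([486.1,-369.1,149],down(4.78)).round(2))
cv2.imwrite('pics/w10.png',get_image('wrist'))
```

```text
[ 486.01087826 -367.48877158  147.71999647] [ 0.57  0.41 -0.03  1.83  0.01  0.9   0.62] 12.25 [-0.28020922  1.03967309  0.91823105]
[-0.05 -0.    0.06  0.01 -0.03 -0.02]
```

View pics/w10.png

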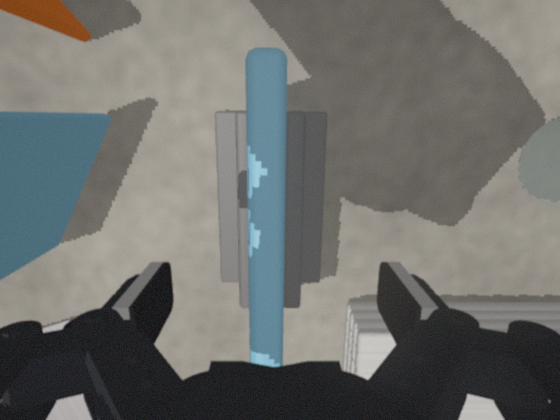

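Run:
```python
from h import *
o=status.get_obs();T=q2R(o['ee_rot'])
for p in[(266.5,60),(266,200),(266,330)]: 
    P=pix2z('wrist',[p],188)[0]; print(P.round(1),(T.T@(P-o['tcp_pos'])).round(1))
```

```text
[ 477.4 -287.1  188. ] [-39.2  -1.8 -81.4]
[ 480.5 -327.4  188. ] [-39.4  -2.2 -41. ]
[ 484.2 -373.7  188. ] [-39.5  -2.4   5.5]
```

Request:
move_arm(steps=[[0.3,0,-0.09,0,0,0,0],[0.6,0,-0.09,0,0,0,0],[0.8,0,-0.09,0,0,0,0],[1,0,-0.09,0,0,0,0],[1,0,-0.09,0,0,0,0],[1,0,-0.09,0,0,0,0]], newtons=60)

```text
time: 13.05
tcp_pos: [484.4, -368.3, 148.8]
ee_rot: [0.521, 0.48, 0.52, -0.476]
wrist_force: [0.9, 1.1, 5.9]
grip_width: 0.134
```

Request:
move_arm(steps=[[1,-0.3,0,0,0,0,0],[1,-0.9,0,0,0,0,0],[1,-1.7,0,0,0,0,0],[1,-2.6,0,0,0,0,0],[1,-3.3,0,0,0,0,0],[1,-4.0,0,0,0,0,0]], newtons=60)

```text
time: 13.8
tcp_pos: [483.8, -368.6, 250.0]
ee_rot: [0.521, 0.48, 0.52, -0.476]
wrist_force: [0.0, 0.3, -3.6]
grip_width: 0.133
```

Run:
```python
from h import *
o=status.get_obs(); print(o['tcp_pos'],o['joints'].round(2),o['time'],o['wrist_force'].round(1),o['grip_width'])
cv2.imwrite('pics/w11.png',get_image('wrist'));cv2.imwrite('pics/s11.png',get_image('scene'))
```

```text
[ 483.75883094 -368.59693665  250.0345389 ] [ 0.57  0.3  -0.02  1.74  0.    1.1   0.63] 13.8 [ 0.   0.3 -3.6] 0.1332123861240568
```

View pics/s11.png

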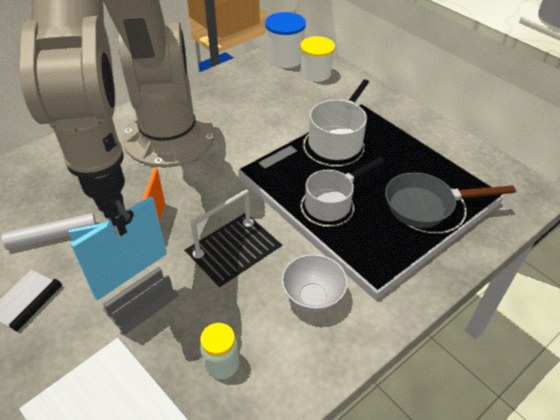

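View pics/w11.png

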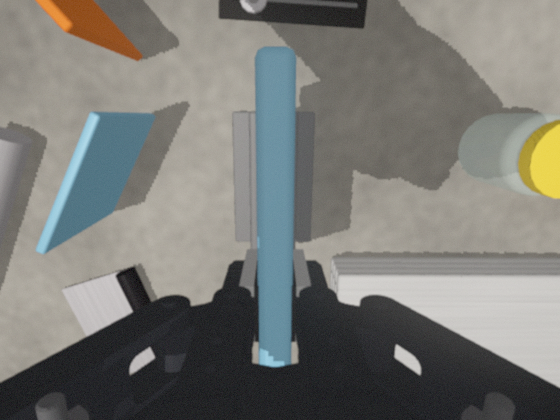

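Run:
```python
from h import *
from scipy.optimize import least_squares
D=[(674.6,230.6,.4267,1.6066,1.1108),(np.hypot(564.1,37.4),189.3,.29,1.90,.95),(np.hypot(571,42),83.6,.44,1.96,.75),(np.hypot(481.9,374.6),296.4,.27,1.68,1.19),(np.hypot(486,367.5),147.7,.41,1.83,.9),(np.hypot(483.8,368.6),250,.30,1.74,1.10)]
D=np.array(D)
def fk(p,q):
    h,L1,L2,L3=p[:4]; a,b,c=q[0],q[0]+q[1],q[0]+q[1]+q[2]
    return np.array([L1*np.sin(a)+L2*np.sin(b)+L3*np.sin(c), h+L1*np.cos(a)+L2*np.cos(b)+L3*np.cos(c)])
s=least_squares(lambda p:np.concatenate([fk(p,d[2:])-d[:2] for d in D]),[330,400,400,300]); print(s.x,s.fun.round(1))
rail=np.array([451.,-110.])
def target(th,dx=0,dz=0,yaw=.9,L=140.8):
    c,sn=np.cos(th),np.sin(th); Bz=4+6*sn; Bx=rail[0]+(12+(120-Bz)*sn)/c
    return Bx-L*sn+dx,Bz+L*c+dz,Bx
for th in(.15,.2,.25,.3):
    for dx,dz in((0,0),(30,60)):
        x,z,Bx=target(th,dx,dz); r=np.hypot(x,110)
        # outward tilt: total angle = pi - th
        def f(q): return np.r_[fk(s.x,q)-[r,z],(q.sum()-(np.pi-th*x/r))*300]
        t=least_squares(f,[.2,2.1,.8]); print(th,dx,round(x,1),round(z,1),round(Bx,1),t.x.round(2),t.cost.round(2))
```

```text
[-178.08760193  548.28172927  499.96150454 -132.28886896] [ 0.1 -0.4 -1.6  0.1 -0.2 -2.   0.1  1.1  1.2 -0.8 -0.5  1.9]
0.15 0 459.5 144.1 480.5 [0.23 2.09 0.67] 0.0
0.15 30 489.5 204.1 480.5 [0.2  1.98 0.82] 0.0
0.2 0 458.5 143.2 486.5 [0.24 2.08 0.63] 0.0
0.2 30 488.5 203.2 486.5 [0.21 1.96 0.77] 0.0
0.25 0 457.8 141.9 492.6 [0.25 2.07 0.58] 0.0
0.25 30 487.8 201.9 492.6 [0.22 1.95 0.72] 0.0
0.3 0 457.3 140.3 498.9 [0.26 2.06 0.54] 0.0
0.3 30 487.3 200.3 498.9 [0.23 1.94 0.68] 0.0
```

Run:
```python
from h import *
from scipy.optimize import least_squares
def fk(h,q):
    L1,L2,L3=548,500,h+46; a,b,c=q[0],q[0]+q[1],q.sum()
    return np.array([L1*np.sin(a)+L2*np.sin(b)+L3*np.sin(c), h+L1*np.cos(a)+L2*np.cos(b)+L3*np.cos(c)])
for h in(300,400):
  for th,x,z in((.15,459.5,144),(.2,458.5,143),(.25,457.8,142),(.3,457.3,140)):
    r=np.hypot(x,110)
    f=lambda q: np.r_[fk(h,q)-[r,z],(q.sum()-(np.pi-th*x/r))*300]
    t=least_squares(f,[.2,2.1,.8]); print(h,th,t.x.round(2),t.cost.round(2))
# board centre offset in grip
o=status.get_obs(); P=pix2z('wrist',[(275.5,48)],o['tcp_pos'][2]+39)[0]; print(P, (P-o['tcp_pos']).round(1))
# W1
rail=np.array([451,-110]);
th=.2; Rt=R.from_euler('z',.9,degrees=True).as_matrix()@R.from_euler('y',-th).as_matrix()@down(0)
print(Rt.round(2)); print('W1',plan([500,-110,215],Rt).round(2)); print('pre tilt',plan([520,-112,250],down(.9)).round(2))
```

```text
300 0.15 [0.13 2.23 0.63] 0.0
300 0.2 [0.11 2.27 0.57] 0.0
300 0.25 [0.09 2.31 0.5 ] 0.0
300 0.3 [0.07 2.35 0.43] 0.0
400 0.15 [0.11 2.26 0.62] 0.0
400 0.2 [0.08 2.31 0.56] 0.0
400 0.25 [0.05 2.36 0.49] 0.0
400 0.3 [0.03 2.4  0.41] 0.0
[ 477.82374722 -284.82948999  290.03134801] [-6.7 84.3 39. ]
[[ 0.2   0.98  0.02]
 [ 0.    0.02 -1.  ]
 [-0.98  0.2   0.  ]]
W1 [  1.46   1.48 -10.27   0.49  -0.06   1.38]
pre tilt [ 7.000e-02  2.290e+00 -1.013e+01  5.000e-01 -1.000e-02 -5.000e-02]
```

Request:
move_arm(steps=[[1,0,0.5,-0.9,0,0,0],[1,0,1.0,-2.2,0.1,0,0],[1,0,1.5,-3.6,0.2,0,0],[1,0,1.9,-5.0,0.3,0,0],[1,0,2.2,-6.5,0.4,0,0],[1,0,2.3,-8.0,0.5,0,0],[1,0,2.3,-9.4,0.5,0,0],[1,0,2.3,-10.3,0.5,0,0]])

```text
time: 14.9
tcp_pos: [519.6, -105.8, 251.2]
ee_rot: [0.505, 0.498, 0.503, -0.494]
wrist_force: [0.8, -0.2, -3.7]
grip_width: 0.134
```

Request:
move_arm(steps=[[1,0,0,0,0,0,0.4],[1,0,0,0,0,0,0.9],[1,0,0,0,0,0,1.4],[1,0,0,0,0,0,1.7],[1,0,0,0,0,0,1.7]])

```text
time: 15.52
tcp_pos: [518.6, -105.9, 250.7]
ee_rot: [0.56, 0.554, 0.441, -0.431]
wrist_force: [-0.2, 0.1, -3.4]
grip_width: 0.128
```

Run:
```python
from h import *
o=status.get_obs(); print(o['tcp_pos'],o['joints'].round(2),o['time'],o['wrist_force'].round(1),o['grip_width'])
print(q2R(o['ee_rot']).round(3))
cv2.imwrite('pics/w12.png',get_image('wrist'));cv2.imwrite('pics/s12.png',get_image('scene'));cv2.imwrite('pics/d12.png',get_image('side'))
```

```text
[ 518.63811424 -105.91111592  250.6957745 ] [ 0.26  0.05 -0.17  2.07 -0.03  0.78  0.13] 15.525 [-0.2  0.1 -3.4] 0.12820786905084175
[[ 0.24   0.971  0.016]
 [ 0.006  0.015 -1.   ]
 [-0.971  0.24  -0.002]]
```

View pics/s12.png

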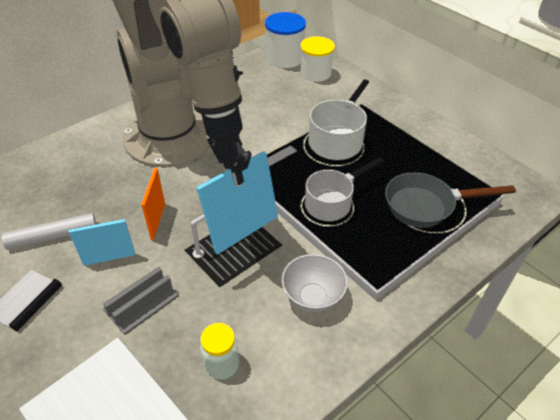

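View pics/d12.png

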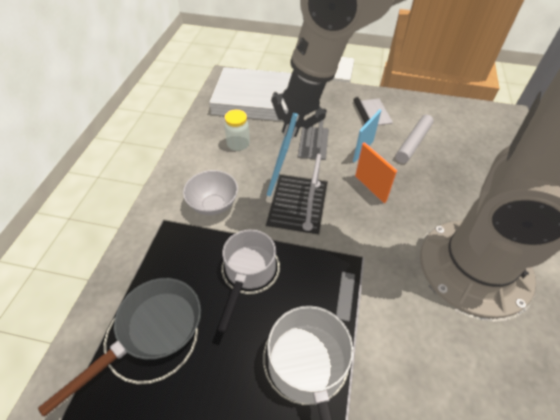

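View pics/w12.png

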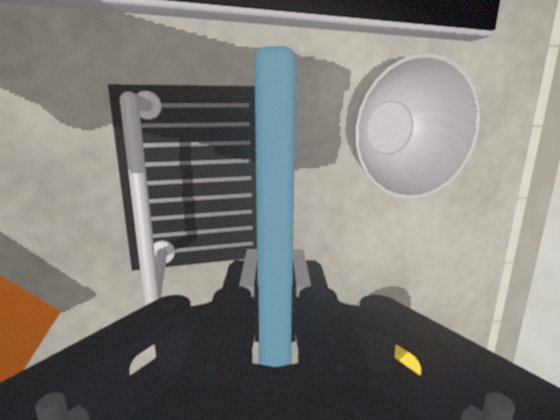

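Run:
```python
from h import *
o=status.get_obs()
print('feet',pix2z('wrist',[(148,105),(162,251)],6).round(1))
print('bar',pix2z('wrist',[(136,165),(147,260),(129,97)],120).round(1))
print('mat',pix2z('wrist',[(110,85),(132,269)],4).round(1))
P=pix2z('wrist',[(276,48)],o['tcp_pos'][2]+39*.97)[0]; print('board edge',(q2R(o['ee_rot']).T@(P-o['tcp_pos'])).round(1))
```

```text
feet [[ 447.3  -30.6    6. ]
 [ 450.5 -189.7    6. ]]
bar [[ 446.9  -76.1  120. ]
 [ 448.8 -152.   120. ]
 [ 446.2  -28.3  120. ]]
mat [[ 413.1  -12.5    4. ]
 [ 416.5 -209.7    4. ]]
board edge [-38.5   1.  -84.7]
```

Run:
```python
from h import *
o=status.get_obs();T=q2R(o['ee_rot'])
print('mid',plan([485,-105,190],T).round(2)); print('pre',plan([470,-105,148],T).round(2))
```

```text
mid [ 2.04 -1.93 -0.05  0.    0.    0.  ]
pre [ 3.52 -2.92 -0.05  0.    0.    0.  ]
```

Request:
move_arm(steps=[[1,0.6,-0.6,-0.05,0,0,0],[1,1.3,-1.3,-0.05,0,0,0],[1,2.04,-1.93,-0.05,0,0,0],[1,2.6,-2.3,-0.05,0,0,0],[1,3.1,-2.65,-0.05,0,0,0],[1,3.4,-2.9,-0.05,0,0,0],[1,3.52,-2.92,-0.05,0,0,0],[1,3.52,-2.92,-0.05,0,0,0]])

```text
time: 16.68
tcp_pos: [470.4, -105.1, 148.2]
ee_rot: [0.56, 0.554, 0.441, -0.431]
wrist_force: [0.0, 0.0, -2.8]
grip_width: 0.133
```

Run:
```python
from h import *
o=status.get_obs(); T=q2R(o['ee_rot']); print(o['tcp_pos'],o['joints'].round(2),o['time'],o['wrist_force'].round(1),o['grip_width']); print(T.round(3)[:,0])
x,y,z=o['tcp_pos']
print('down1',plan([x,y,z-1],T,o).round(3),'left1',plan([x-1,y,z],T,o).round(3))
cv2.imwrite('pics/s13.png',get_image('scene')); crop('pics/s13.png',150,120,330,300,3.3,'pics/c13.png')
```

```text
[ 470.4012069  -105.0683409   148.23942817] [ 0.27  0.11 -0.17  2.27 -0.02  0.52  0.14] 16.675 [ 0.   0.  -2.8] 0.13328596305634616
[ 0.24   0.006 -0.971]
down1 [ 0.039 -0.01   0.     0.     0.     0.   ] left1 [-0.01  -0.039 -0.001  0.     0.     0.   ]
```

View pics/c13.png

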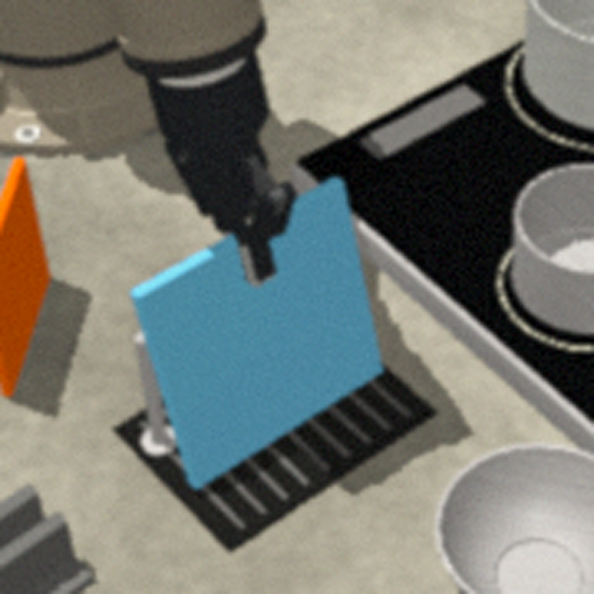

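Request:
move_arm(steps=[[1,0.08,-0.02,0,0,0,0],[1,0.12,-0.03,0,0,0,0],[1,0.16,-0.04,0,0,0,0],[1,0.2,-0.05,0,0,0,0],[1,0.2,-0.05,0,0,0,0]])

```text
time: 17.35
tcp_pos: [470.4, -105.1, 143.2]
ee_rot: [0.56, 0.554, 0.441, -0.431]
wrist_force: [-0.8, 0.5, -3.6]
grip_width: 0.131
```

Request:
move_arm(steps=[[1,-0.02,-0.08,0,0,0,0],[1,-0.04,-0.16,0,0,0,0],[1,-0.06,-0.24,0,0,0,0],[1,-0.08,-0.32,0,0,0,0],[1,-0.1,-0.39,0,0,0,0],[1,-0.11,-0.43,0,0,0,0],[1,-0.11,-0.43,0,0,0,0]])

```text
time: 18.23
tcp_pos: [459.2, -105.3, 143.3]
ee_rot: [0.56, 0.554, 0.441, -0.431]
wrist_force: [0.9, 0.8, -3.8]
grip_width: 0.132
```

Request:
move_arm(steps=[[1,0.03,-0.01,0,0,0,0],[1,0.05,-0.01,0,0,0,0],[1,0.05,-0.01,0,0,0,0]])

```text
time: 18.6
tcp_pos: [459.5, -105.3, 142.2]
ee_rot: [0.56, 0.554, 0.441, -0.431]
wrist_force: [-1.7, -0.1, 2.7]
grip_width: 0.132
```

Request:
move_arm(steps=[[1,-0.02,-0.04,0,0,0,0],[1,-0.03,-0.08,0,0,0,0],[1,-0.03,-0.08,0,0,0,0]])

```text
time: 18.98
tcp_pos: [457.2, -105.3, 142.3]
ee_rot: [0.56, 0.554, 0.441, -0.431]
wrist_force: [-0.2, -0.2, -4.2]
grip_width: 0.13
```

Request:
move_arm(steps=[[1,-0.01,-0.04,0,0,0,0],[1,-0.02,-0.08,0,0,0,0],[1,-0.02,-0.08,0,0,0,0]])

```text
time: 19.35
tcp_pos: [455.0, -105.4, 142.3]
ee_rot: [0.56, 0.554, 0.441, -0.431]
wrist_force: [-0.8, 0.3, -3.2]
grip_width: 0.133
```

Request:
move_arm(steps=[[1,-0.01,-0.04,0,0,0,0],[1,-0.02,-0.08,0,0,0,0],[1,-0.02,-0.08,0,0,0,0]])

```text
time: 19.73
tcp_pos: [453.3, -105.4, 142.5]
ee_rot: [0.56, 0.554, 0.441, -0.43]
wrist_force: [3.6, 0.3, -4.6]
grip_width: 0.131
```

Run:
```python
from h import *
o=status.get_obs(); print(o['tcp_pos'],o['wrist_force'].round(1),o['ft_torque'].round(2),o['time'])
cv2.imwrite('pics/d14.png',get_image('side')); crop('pics/d14.png',240,80,370,240,3.7,'pics/c14.png')
```

```text
[ 453.29999233 -105.41368854  142.53977019] [ 3.6  0.3 -4.6] [ 0.05 -0.18  0.17] 19.725
```

View pics/c14.png

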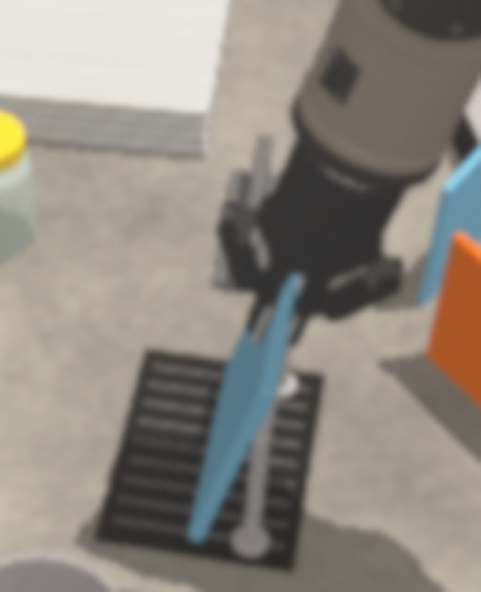

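Request:
move_arm(steps=[[1,0.03,-0.01,0,0,0,0],[1,0.04,-0.01,0,0,0,0],[1,0.04,-0.01,0,0,0,0]])

```text
time: 20.15
tcp_pos: [453.6, -105.6, 142.0]
ee_rot: [0.56, 0.554, 0.44, -0.43]
wrist_force: [-3.2, -0.4, 9.8]
grip_width: 0.133
```

Request:
move_arm(steps=[[0.83,0,0,0,0,0,0],[0.8,0,0,0,0,0,0],[0.75,0,0,0,0,0,0],[0.7,0,0,0,0,0,0],[0.6,0,0,0,0,0,0],[0.55,0,0,0,0,0,0]], newtons=20)

```text
time: 20.9
tcp_pos: [453.7, -105.6, 142.1]
ee_rot: [0.56, 0.554, 0.44, -0.43]
wrist_force: [0.2, 0.3, -0.0]
grip_width: 0.452
```

Run:
```python
from h import *
o=status.get_obs(); print(o['tcp_pos'],o['wrist_force'].round(1),o['grip_width'],o['time'])
cv2.imwrite('pics/d15.png',get_image('side')); crop('pics/d15.png',240,80,370,240,3.7,'pics/c15.png')
cv2.imwrite('pics/w15.png',get_image('wrist'))
```

```text
[ 453.66660849 -105.61589918  142.05779598] [ 0.2  0.3 -0. ] 0.4516030436180418 20.9
```

View pics/c15.png

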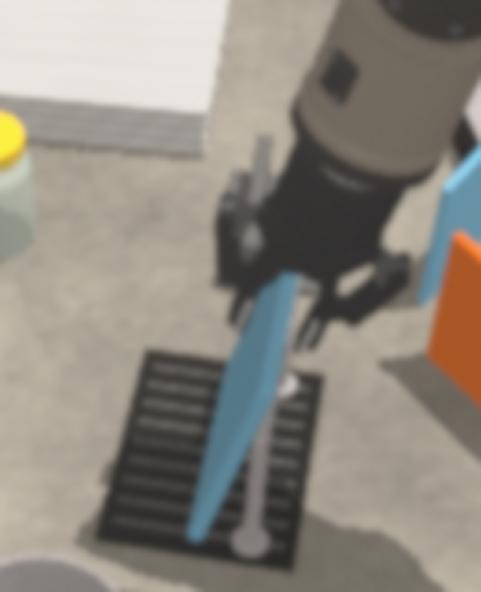

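View pics/w15.png

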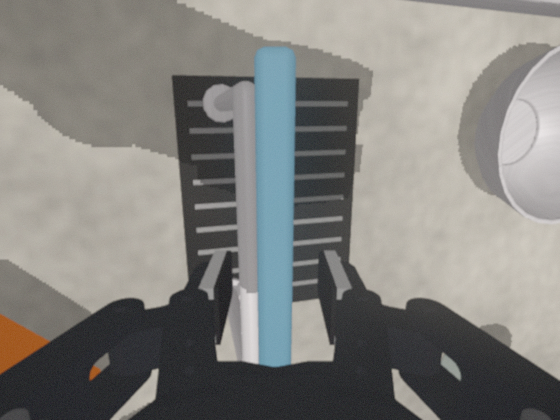

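Released; the board stays leaning on the bar. Retreat along the tool axis.

Request:
move_arm(steps=[[0.5,-0.4,0,0,0,0,0],[0.5,-1.0,0,0,0,0,0],[0.5,-1.8,0,0,0,0,0],[0.5,-2.6,0,0,0,0,0],[0.5,-3.4,0,0,0,0,0],[0.5,-4.2,0,0,0,0,0],[0.5,-5.0,0,0,0,0,0],[0.5,-5.0,0,0,0,0,0]])

```text
time: 22.0
tcp_pos: [423.7, -106.4, 265.2]
ee_rot: [0.561, 0.555, 0.439, -0.43]
wrist_force: [-0.2, 0.1, -0.6]
grip_width: 0.5
```

Run:
```python
from h import *
o=status.get_obs(); print(o['tcp_pos'],o['wrist_force'].round(1),o['joints'].round(2),o['time'])
cv2.imwrite('pics/d16.png',get_image('side')); 
cv2.imwrite('pics/w16.png',get_image('wrist'))
cv2.imwrite('pics/s16.png',get_image('scene'))
crop('pics/d16.png',170,80,390,400,1.85,'pics/c16.png')
```

```text
[ 423.74194963 -106.43897796  265.15684724] [-0.2  0.1 -0.6] [ 0.31 -0.14 -0.16  2.21 -0.08  0.82  0.21] 22.0
```

View pics/c16.png

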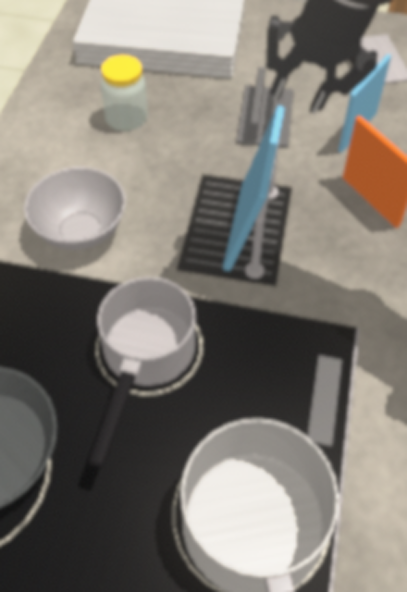

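View pics/w16.png

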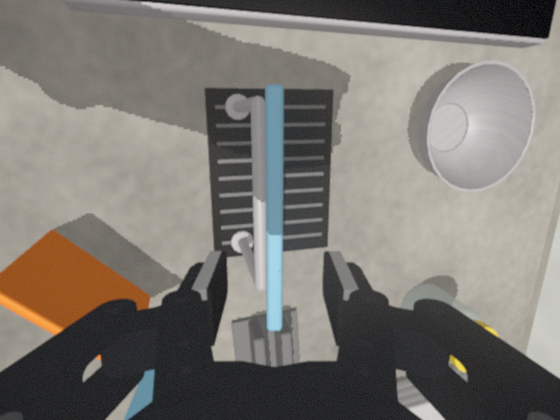

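View pics/s16.png

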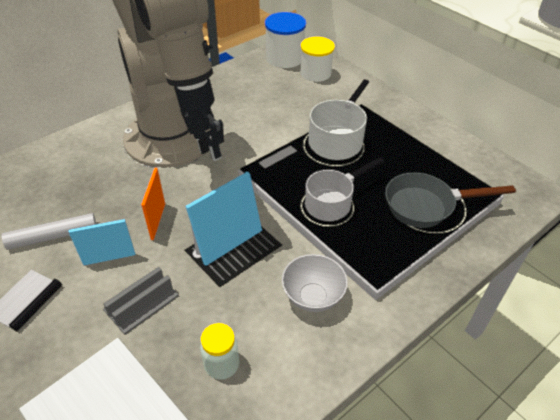

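Run:
```python
from h import *
o=status.get_obs()
P=pix2z('wrist',[(275,86),(274,328)],179); print(P.round(1),P.mean(0).round(1),np.degrees(np.arctan2(*(P[0]-P[1])[1::-1])))
# bottom edge front from scene: corners
crop('pics/s16.png',170,160,290,290,5,'pics/c17.png')
```

```text
[[ 443.6  -21.6  179. ]
 [ 446.  -197.1  179. ]] [ 444.8 -109.4  179. ] 90.7638961006801
```

View pics/c17.png

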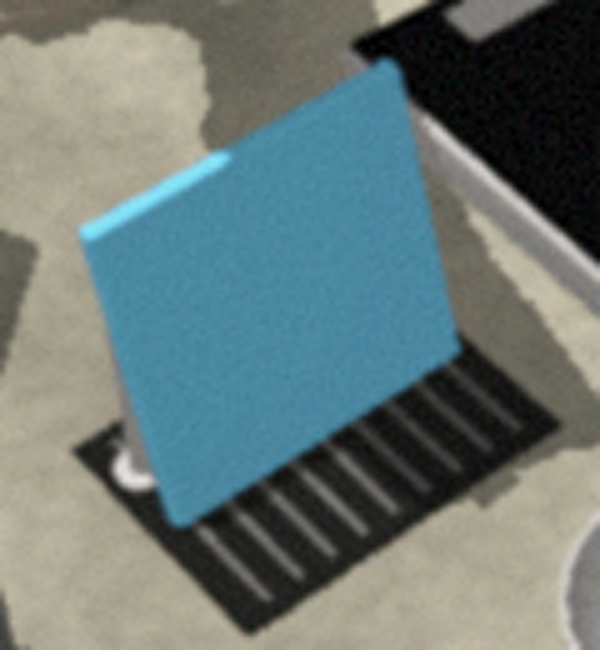

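Run:
```python
from h import *
B=pix2z('scene',np.array([(182,525),(458,352)])/5+[170,160],6.9); print(B.round(1), B.mean(0).round(1))
m=B.mean(0)-[5.8,0,0]; print('tilt',np.arcsin((m[0]-444.8)/180))
print(status.get_obs()['time'])
print('handle', [np.degrees(np.arctan2(*(d)[1::-1])) for d in [np.diff(pix2z('side',[(240,278),(219,338)],108),axis=0)[0]]])
```

```text
[[ 493.5 -195.3    6.9]
 [ 491.2  -20.2    6.9]] [ 492.3 -107.8    6.9]
tilt 0.23391862706493058
22.15
handle [np.float64(88.3635876013968)]
```

The checks agree: the board is tilted about 0.23 rad, centred within a few mm and standing at rest. The handle is at about 88°. I'm handing the job in.

```bash
python3 -c "
from h import *
print(order.sign_off())"
```

```text
the job is handed in; nothing more can be done
None
```

I swung the milk pan's handle round and leaned the blue board against the rail, then handed the job in at about 22 s of the 67 s limit. No verdict was reported.

- **Milk pan:** I gripped the handle and turned it about 175° over the skillet side in one grasp. Before I let go, the pan centre measured about 2–3 mm from the ring centre. After release the handle pointed at about 88°, roughly the hob's +y. It was clear of both the saucepan and the skillet.
- **Board:** I took the larger blue board out of the holder and tilted it. I felt for the mat (about 13 N) and then the bar (about 4 N) before letting go. It stayed put when released. It now leans about 0.23 rad, within a few mm of the bar's middle and about 0.5° off the bar's line.
- **Others:** the saucepan, skillet, bowl and jar look unmoved in the last pictures.
- **Disagreements:** the side camera differed from the other two by up to about 15 mm on some points. I relied on the wrist and scene cameras for positions, but the final handle angle is a side-camera reading. The tool's yaw at release agreed with it, at about 87°. The board's width also measured 176 mm instead of 180 mm.

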